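# Find the hidden catch of the stamp till

## Robot

A 6-joint arm with a two-finger parallel gripper is mounted at the origin on the work surface; the furniture and walls round the work are solid. World frame = base frame: x ahead of the robot, y to its left, z up, the work surface at z = 0. Lengths are in m, angles in rad, forces in N, time in s.
With the tool pointing down it reaches from about 0.325 to 0.85 m from the base axis. Payload 4.4 kg.
Tool frame: the origin (TCP) lies at the very end of the fingers, on their centre line; the grasp point (between the pads) lies 19 mm behind it (r.grip_point_offset is the distance from the TCP to the grasp point, in m); z points along the fingers, y is the direction in which the jaws open and shut (so a half turn about z gives the same grasp; the last joint's range is limited). The gripper opens to 94 mm and grips with 3 to 60 N. Pads are 16 mm wide; open, the fingers measure 119 mm over their backs; the gripper's body (75 mm by 177 mm) begins 78 mm behind the grasp point.
Start: joints at [0.988, 0.207, 1.542, -0, 1.393, -0.15], TCP at [0.241, 0.522, 0.205] pointing down, gripper open.
Joint ranges: [-2.73, 2.73], [-0.86, 2.22], [0.23, 2.46], [-1.11, 4.25], [0.08, 2.63], [-2.82, 2.82]. Speed limits (rad/s): [2.79, 2.79, 3.14, 3.14, 3.14, 3.14].

## Interface

Orientations are given as [roll, pitch, yaw] about the fixed x, y, z axes, in that order (R = Rz(yaw) Ry(pitch) Rx(roll)).
In Python, from cell import r, optics gives the robot as it stands. The module is installed in compiled form; this text tells all that it offers. Calls block until the motion is done:
- r.move_ptp(position, orientation): joint-space move of the TCP to a pose.
- r.move_l(position, vel=0.15, frame=None): straight line of the TCP; frame=None keeps the orientation; vel is the mean speed in m/s.
- r.movej(angles): joint-space move.
- r.set_gripper(opening): finger opening in m; the grip force is fixed at half the most; returns when the fingers have stopped.
- r.dwell(seconds).
- r.solve_ik(position, orientation): joint angles nearest the present ones, or None.
- optics.snapshot(name): name is "scene" or "top"; returns (picture, depth): 480x640x3 uint8, red, green, blue; 480x640 float32, m along the optical axis (not along the pixel's ray), 0 where there is no reading.
- optics.camera_info(name): a dict with "vertical_fov" (degrees; the focal length in pixels is half the picture's height over the tangent of half this angle, whatever the lens; pixels are square), "cx", "cy" (the principal point, pixels), "cam_to_world" (4x4, takes a point from camera to world coordinates). Camera axes: x right, y down, z forward; pixel columns grow to the right and rows downward; lengths in m; the calibration is good to about 2 mm. A picture is of the moment at which its call begins. camera_info takes no time and is no camera call.
A pose or a line that the arm cannot do raises r.Unreachable and nothing moves.
- r.close_job(): hands the job in, once; it reports no verdict.
Readings, each from a call of its own:
- r.get_t(): time.
- r.get_joint_pos(): joint angles.
- r.get_qvel(): joint speeds.
- r.get_joint_torque(): joint torques, N m.
- r.get_eef_pos(): TCP position.
- r.get_orientation(): TCP orientation.
- r.get_force(): force on the tool from outside, world axes, zero at the start.
- r.get_moment(): the same for the moment, N m.
- r.get_finger_gap(): finger opening in m.
Only numpy, scipy, OpenCV 4.12 (cv2) and the standard library are available. Lean on these libraries where they do the work, as an engineer would, in place of code of your own. Each camera call takes 0.05 s, during which the arm holds its last target.

## Task

The drawer of the grey stamp till is shut by a hidden catch: one of the four flush tiles in its top, which all look the same, is really a push button. Feel the tiles with your fingertips, without forcing the ones that do not give, and press the one that does right in so that the drawer springs fully open; then take your hand away. Do not knock over or shift the rubber stamp, the brass weight or the label roll beside the till.

Things in the scene. Friction and masses are not known exactly. Their poses are not given: they have to be found in the camera images.
- till: grey steel stamp till, 140 (x) x 260 (y) x 80 mm high, fixed. Origin: centre of its underside, on the worktop; x to its back, y along its width, z up; the drawer front is its -x face. Its flat top has, nearer the front, a row of four alike 46 mm square tiles at x = -30 mm, y = -84, -28, 28, 84 mm, parted by 8 mm ribs, their level faces 78.5 mm high, 1.5 mm below the top; behind them a dark mat
- tile_0 (a point): centre of the face of the tile at y = -84 mm. Three of the tiles are rigid blanks; one, in any of the four places, is the catch: alike to the eye, it sinks up to 6 mm straight down on a spring (1.5 N to start, 4.5 N at the bottom), frees the drawer about 4 mm down, and comes back when let go
- tile_1 (a point): centre of the face of the tile at y = -28 mm; blank or catch, see tile_0
- tile_2 (a point): centre of the face of the tile at y = +28 mm; blank or catch, see tile_0
- tile_3 (a point): centre of the face of the tile at y = +84 mm; blank or catch, see tile_0
- drawer (a joint): the till's drawer, 240 mm wide, in m: 0 shut and latched, 0.09 fully open (out of the till's front, along its -x, at 10 to 65 mm above the worktop). Once freed it is pushed all the way out by its own spring in about a second and stays there; it cannot be pulled while latched.
- rubber_stamp: loose rubber stamp with a pale wooden handle, 29 x 45 x 84 mm, standing by the till's right-hand (-y) side. Origin: centre of its underside; z up
- brass_weight: loose brass 500 g weight, 38 mm across, 45 mm high, by the till's left-hand (+y) side. Origin: centre of its underside; z up
- label_roll: loose roll of white labels, 66 mm across, 40 mm high, lying flat by the till's left-hand (+y) side, behind the weight. Origin: centre of its underside; z up

How it is judged:
At the end, for the whole second after the job is handed in: the drawer is out by more than 80 mm (of 90) and at rest; rubber stamp, brass weight and label roll are upright and within 20 mm of where they stood (value of joint drawer above 0.08 m and velocity of joint drawer below 0.02 m/s and distance of each of rubber_stamp, brass_weight, label_roll from where it was at the start of the episode below 0.02 m and angle between each of rubber_stamp, brass_weight, label_roll's own z axis and vertical below 0.3 rad); the robot touches nothing.
It fails at once if the rubber stamp, brass weight or label roll is lifted, shifted by more than 20 mm or tipped (not (distance of each of rubber_stamp, brass_weight, label_roll from where it was at the start of the episode below 0.02 m and angle between each of rubber_stamp, brass_weight, label_roll's own z axis and vertical below 0.3 rad)).
It fails at once if the fingers are forced against the till, a tile or anything else with more than 70 N (contact force between the fingers and anything else above 70 N).
It also fails if it takes over 45 s, if anything falls off the work surface, if the arm or the gripper's body presses on something with over 40 N, if the wrist force passes 120 N, or if a joint passes its speed limit or range.

## Working session

There is one attempt and no reset: what is moved stays moved. The work goes in short steps, each a Python script; the robot and the scene stay as the last script left them, time stands still between calls to the robot, and variables do not carry over. Pictures are saved under pics/ and viewed, and the job is handed in when it is done.

```bash
mkdir -p pics; python3 - <<'E'
from cell import r, optics
import cv2, numpy as np
for n in("scene","top"):
    p,d=optics.snapshot(n); cv2.imwrite(f"pics/{n}0.png",p[:,:,::-1]); np.savez(f"{n}0.npz",p=p,d=d)
    i=optics.camera_info(n); print(n,i["vertical_fov"],i["cx"],i["cy"],np.round(i["cam_to_world"],3).tolist(),(d>0).mean())
print(r.get_t(),r.get_force(),r.get_orientation(),r.get_finger_gap())
E
```

```text
scene 51.72358766238476 329.5088305167067 238.47896224991314 [[0.846, -0.229, 0.481, 0.141], [-0.532, -0.403, 0.744, -0.385], [0.024, -0.886, -0.463, 0.498], [0.0, 0.0, 0.0, 1.0]] 0.9959016927083333
top 56.88147343615333 323.1807406125598 238.49533429192817 [[0.0, -0.982, 0.191, 0.428], [-1.0, -0.005, -0.023, 0.251], [0.023, -0.191, -0.981, 0.901], [0.0, 0.0, 0.0, 1.0]] 0.9960026041666666
0.1 [-0.69356219  0.07174189  0.1570926 ] [-3.13954636e+00 -3.31910981e-04  2.70881301e+00] 0.0939859073895567
```

View pics/scene0.png

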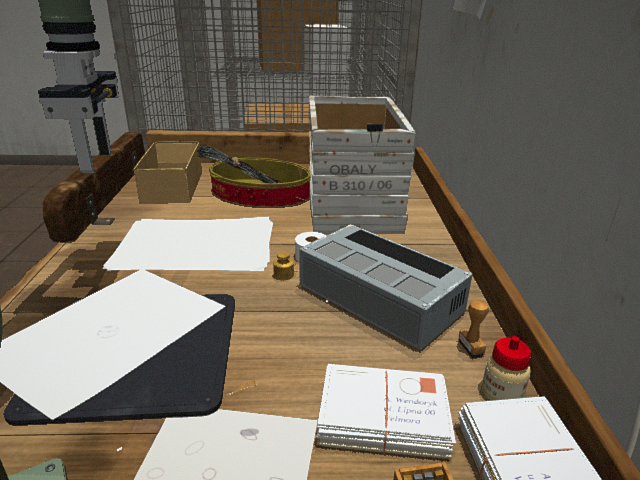

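View pics/top0.png

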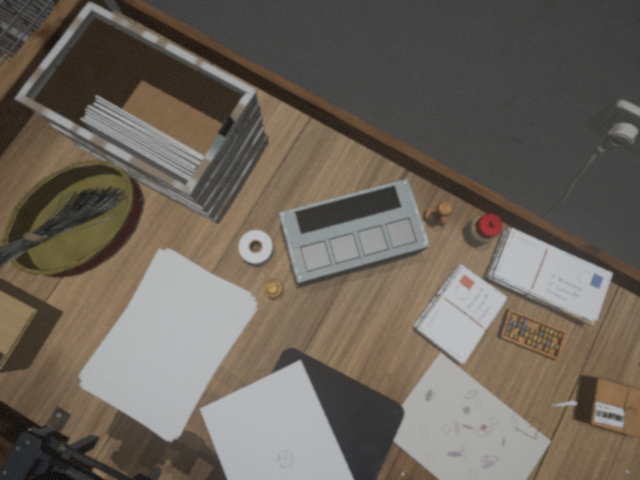

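The top view shows the till at about (355,230), with tiles from tile_3 (left, 315,255) to tile_0 (401,233). The stamp is at (440,212), the weight at (274,288) and the roll at (256,247). The scene view shows the same four tiles at (335,252) to (415,288). Next I'll measure the tiles.

```bash
cat > h.py <<'E'
import numpy as np,cv2
from cell import r,optics
def cast(n,uv,z):
    i=optics.camera_info(n);f=240/np.tan(np.radians(i["vertical_fov"])/2);T=np.array(i["cam_to_world"])
    uv=np.atleast_2d(uv).astype(float)
    c=np.c_[(uv[:,0]-i["cx"])/f,(uv[:,1]-i["cy"])/f,np.ones(len(uv))]@T[:3,:3].T
    s=(z-T[2,3])/c[:,2]; return T[:3,3]+c*s[:,None], s
E
python3 - <<'E'
from h import *
for n,box,seeds in(("top",(280,180,430,285),[(315,255),(344,246),(373,240),(401,233)]),("scene",(298,222,472,350),[(335,252),(361,262),(387,274),(415,288)])):
    q=np.load(n+"0.npz");p=np.ascontiguousarray(q["p"]);d=q["d"]
    x0,y0,x1,y1=box; C=[]
    for s in seeds:
        m=np.zeros((482,642),np.uint8)
        cv2.floodFill(p.copy(),m,s,0,(9,)*3,(9,)*3,4|cv2.FLOODFILL_MASK_ONLY|cv2.FLOODFILL_FIXED_RANGE|(255<<8))
        m=m[1:-1,1:-1]; c=max(cv2.findContours(m,0,2)[0],key=cv2.contourArea)
        rc=cv2.minAreaRect(c); u=cv2.moments(cv2.convexHull(c)); uv=(u["m10"]/u["m00"],u["m01"]/u["m00"])
        P,dep=cast(n,uv,.0785); C.append(P[0]); print(n,np.round(uv,1),np.round(rc[1],1),p[s[1],s[0]],P.round(4),dep.round(4),d[s[1],s[0]])
    C=np.array(C); print("spacing",np.linalg.norm(np.diff(C,axis=0),axis=1), "yaw",np.arctan2(*(C[0]-C[-1])[1::-1])-0) 
    v=C[0]-C[-1]; print("till y axis dir",v[:2]/np.linalg.norm(v),"yaw deg",np.degrees(np.arctan2(-v[0],v[1])),"mid",C.mean(0))
E
python3 - <<'E'
import cv2
a=cv2.imread("pics/top0.png")[160:310,230:470];cv2.imwrite("pics/topz.png",cv2.resize(a,None,fx=3.3,fy=3.3,interpolation=2))
E
```

```text
top [315.4 255.8] [21.8 22.5] [158 158 158] [[0.5548 0.2463 0.0785]] [0.8316] 0.8305424
top [343.9 248.1] [21.9 22.5] [154 155 155] [[0.5699 0.1926 0.0785]] [0.8357] 0.83780587
top [372.2 240.4] [21.3 21.9] [156 156 155] [[0.5849 0.1387 0.0785]] [0.8398] 0.83985436
top [400.  232.7] [21.7 21.8] [150 150 149] [[0.6    0.0852 0.0785]] [0.8439] 0.843848
spacing [0.05577447 0.05588107 0.05555846] yaw 1.8439873589437283
till y axis dir [-0.2698055   0.96291484] yaw deg 15.652693142950843 mid [0.57739813 0.16570002 0.0785    ]
scene [333.2 250.6] [30.2 15.3] [139 140 138] [[0.5573 0.2465 0.0785]] [0.8648] 0.8590538
scene [358.1 261.9] [32.4 15.9] [137 139 136] [[0.5728 0.1928 0.0785]] [0.8324] 0.8277294
scene [385.1 274.6] [33.7 16.6] [139 143 139] [[0.5873 0.1378 0.0785]] [0.7984] 0.7972023
scene [414.1 287.8] [34.6 17.2] [138 141 139] [[0.6025 0.0844 0.0785]] [0.766] 0.76046646
spacing [0.05588938 0.05695026 0.05547378] yaw 1.8429930123004632
till y axis dir [-0.26884789  0.96318265] yaw deg 15.595721276918757 mid [0.57996949 0.16537416 0.0785    ]
```

View pics/topz.png

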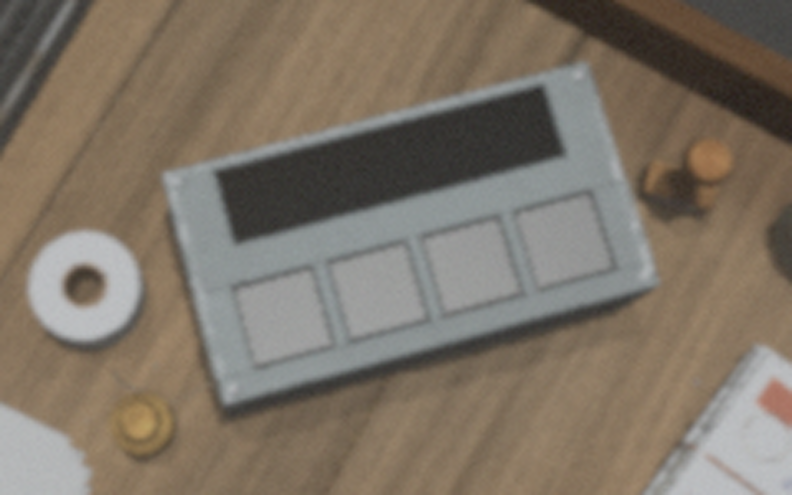

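Both views agree to about 2.5 mm: spacing is near 56 mm, yaw near 15.6°, and depth matches. I'll close the fingers and move above tile_3.

```bash
cat >> h.py <<'E'
th=np.radians(15.62); mid=np.array([.5787,.1655]); ty=np.array([-np.sin(th),np.cos(th)])
def tile(k): return mid+ty*(-.084+.056*k)
E
python3 - <<'E'
from h import *
for yaw in(th,th+np.pi): print([None if (q:=r.solve_ik([*tile(k),z],[np.pi,0,yaw])) is None else np.round(q,2).tolist() for k in (0,3) for z in (.08,.14)])
r.set_gripper(0.0); print(r.get_t(),r.get_finger_gap())
yaw=th+np.pi
r.move_ptp([*tile(3),.14],[np.pi,0,yaw]); print(r.get_t())
r.move_l([*tile(3),.10],vel=.1); r.dwell(.2)
print(r.get_t(),tile(3),r.get_eef_pos(),r.get_orientation())
for _ in range(5): print(np.round(r.get_force(),2)); r.dwell(.02)
p,d=optics.snapshot("scene"); cv2.imwrite("pics/s1.png",p[:,:,::-1])
E
```

```text
[[-0.0, 0.4, 1.57, -0.0, 1.17, 1.3], [-0.0, 0.33, 1.52, -0.0, 1.29, 1.3], [0.27, 0.4, 1.57, -0.0, 1.17, 1.57], [0.27, 0.33, 1.52, -0.0, 1.29, 1.57]]
[[-0.0, 0.4, 1.57, 0.0, 1.17, -1.85], [-0.0, 0.33, 1.52, 0.0, 1.29, -1.85], [0.27, 0.4, 1.57, 0.0, 1.17, -1.57], [0.27, 0.33, 1.52, 0.0, 1.29, -1.57]]
1.5167 0.0005836390299601438
3.075
3.825 [0.5560825  0.24639777] [0.55683022 0.24666464 0.10100596] [-3.14158280e+00  1.87839526e-03 -2.86892824e+00]
[ 0.06  0.45 -0.26]
[ 0.43 -0.7   0.05]
[-0.   -0.56 -0.11]
[-0.26  0.72 -0.16]
[-0.27 -0.39 -0.37]
```

View pics/s1.png

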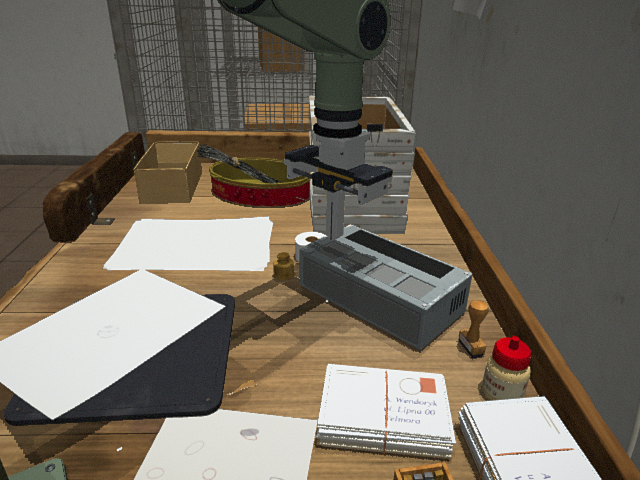

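The fingertip at about (335,238) hangs over tile_3, clear of the label roll. Next I'll probe gently.

```bash
cat >> h.py <<'E'
def F(n=5):
    a=[]
    for _ in range(n): a.append(r.get_force()[2]); r.dwell(.01)
    return float(np.mean(a))
def probe(k,z0=.083,lim=7.):
    xy=tile(k); r.move_l([*xy,z0],vel=.05); r.dwell(.1); b=F(8); zc=None; log=[]
    z=z0
    while z>.068:
        z-=.0005; r.move_l([*xy,z],vel=.02); f=F()-b; e=r.get_eef_pos()[2]; log.append((round(z*1e3,1),round(e*1e3,2),round(f,2)))
        if f>lim: break
    print("tile",k,"t",r.get_t(),"base",b); print(log)
    return log
E
python3 - <<'E'
from h import *
l=probe(3); print(r.get_t())
E
```

```text
tile 3 t 11.325 base 0.1056582963085082
[(82.5, np.float64(82.65), -0.08), (82.0, np.float64(81.96), -0.43), (81.5, np.float64(81.48), -0.47), (81.0, np.float64(80.97), 0.19), (80.5, np.float64(80.45), 0.01), (80.0, np.float64(79.97), -0.02), (79.5, np.float64(79.47), -0.3), (79.0, np.float64(78.96), -0.06), (78.5, np.float64(78.7), 1.12), (78.0, np.float64(78.21), 2.86), (77.5, np.float64(77.56), 2.94), (77.0, np.float64(77.04), 2.96), (76.5, np.float64(76.49), 2.84), (76.0, np.float64(76.05), 3.3), (75.5, np.float64(75.54), 3.62), (75.0, np.float64(75.07), 3.83), (74.5, np.float64(74.46), 3.0), (74.0, np.float64(74.02), 3.74), (73.5, np.float64(73.58), 3.3), (73.0, np.float64(73.07), 3.76), (72.5, np.float64(72.81), 5.09), (72.0, np.float64(72.75), 6.84), (71.5, np.float64(72.71), 9.16)]
11.325
```

Tile_3 gave way: it sank about 6 mm at 2–4 N, then bottomed out. I'll lift off and check the drawer.

```bash
python3 - <<'E'
from h import *
r.dwell(.3); r.move_l([*tile(3),.20],vel=.1); r.dwell(1.2)
print(r.get_t(),r.get_eef_pos(),r.get_force())
for n in("scene","top"):
    p,d=optics.snapshot(n); cv2.imwrite(f"pics/{n}2.png",p[:,:,::-1])
E
```

```text
14.2583 [0.5560792  0.24638838 0.19999497] [-0.01240683 -0.44773727 -0.36990047]
```

View pics/scene2.png

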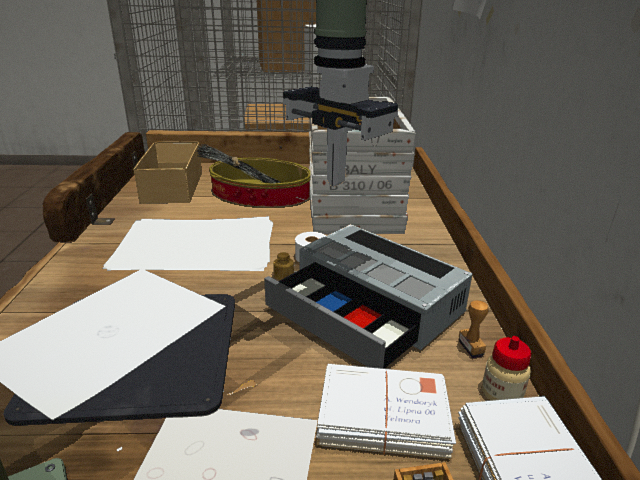

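View pics/top2.png

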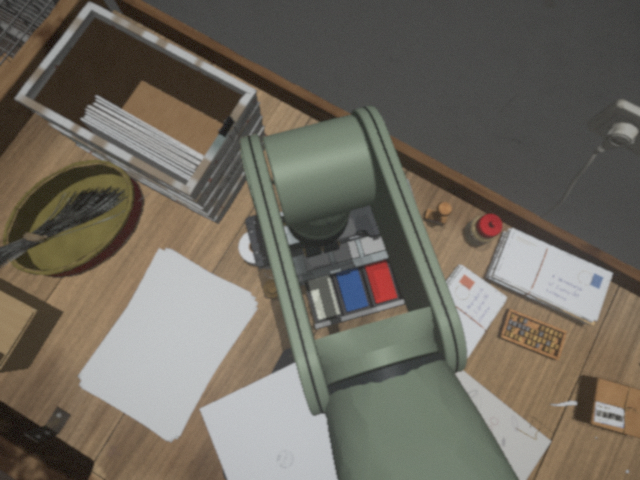

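The drawer is out. Its front top edge runs from about (266,278) to (386,346) in the scene view. The weight (283,265), roll (308,240) and stamp (477,325) look unmoved. I'll check how far out it is and whether it's at rest.

```bash
python3 - <<'E'
from h import *
tx=np.array([np.cos(th),np.sin(th)]); o=mid+.03*tx
p,d=optics.snapshot("scene"); a=cv2.imread("pics/scene2.png")[:,:,::-1]; b=np.load("scene0.npz")["p"]
df=np.abs(p.astype(int)-a).sum(2); print("changed since last pic (drawer area)",(df[250:380,255:420]>60).sum())
for uv in((266,278),(386,346)):
    P=cast("scene",uv,.065)[0][0]; print("till frame",np.round([(P[:2]-o)@tx,(P[:2]-o)@ty],4))
g=lambda i:cv2.cvtColor(np.ascontiguousarray(i),cv2.COLOR_RGB2GRAY)
for n,(x0,y0,x1,y1) in dict(stamp=(455,295,492,360),weight=(270,250,296,276),roll=(293,230,318,250)).items():
    m=cv2.matchTemplate(g(p[y0-8:y1+8,x0-8:x1+8]),g(b[y0:y1,x0:x1]),cv2.TM_CCOEFF_NORMED); _,s,_,l=cv2.minMaxLoc(m); print(n,"shift px",l[0]-8,l[1]-8,round(s,3))
print(r.get_t())
E
```

```text
changed since last pic (drawer area) 40
till frame [-0.1559  0.1163]
till frame [-0.1569 -0.1263]
stamp shift px 0 0 0.996
weight shift px 0 0 0.725
roll shift px 0 0 0.884
14.4083
```

The drawer measures about 86 mm out (±3 mm) and is still. None of the objects shifted, and the hand is 120 mm clear, so I'm handing in.

```bash
python3 - <<'E'
from h import *
r.dwell(.3); print(r.get_force(),r.get_t()); r.close_job()
E
```

```text
[-0.08892144  0.86172488  0.07519834] 14.7083
the job is handed in; nothing more can be done
```

The drawer is open: the catch was tile_3 (y = +84 mm), the first tile I felt, so I never touched the other three. With the fingers closed, the tile sank about 6 mm at 2–4 N. The last reading at the bottom was 9 N. I then lifted the hand to z = 0.20 m and handed the job in at 14.7 s.

- **Drawer:** the last picture puts it about 86 mm out. That measurement is good to about 3 mm, so it agrees with fully open (90 mm) and is above the 80 mm needed. It looked at rest, with almost no pixel change in the drawer area between the last two scene pictures, 0.1 s or less apart.
- **Rubber stamp, brass weight, label roll:** none showed any shift in the scene camera (0 px). The match was weaker for the weight (0.73) and the roll (0.88), most likely because of the arm's shadow and the drawer front. The top camera could not confirm those two because the arm partly hid them.
- **Robot:** the wrist force was at noise level, so the hand was touching nothing.

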